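# Scan the barcode on the aluminium case

### The arm

A 7-joint arm with a two-finger parallel gripper is mounted at the origin on the work surface. World frame = base frame: x ahead of the robot, y to its left, z up, the work surface at z = 0. Lengths are in m, angles in degrees, forces in N, time in s.
With the tool pointing down it reaches from about 0.425 to 0.875 m from the base axis. Payload 4.7 kg.
Tool frame: the origin (TCP) lies between the finger pads; the fingertips stand 22 mm ahead of it and the grasp point (between the pads) lies 3 mm ahead of it; z points along the fingers, y is the line along which they close (so a half turn about z gives the same grasp; the last joint's range is limited). The gripper opens to 87 mm and grips with 3 to 60 N. Pads are 19 mm wide; open, the fingers measure 117 mm over their backs; the gripper's body (75 mm by 190 mm) begins 51 mm behind the grasp point.
Start: joints at [68.761, 18.392, -4.016, 83.108, 1.295, 78.541, -3.26], TCP at [0.244, -0.602, 0.245] pointing down, gripper open.
Joint ranges: [-163.93, 163.93], [-17.29, 119.83], [-79.2, 71.16], [3.27, 140.29], [-89.18, 269.18], [5.43, 117.66], [-154.24, 154.24]. Speed limits (degrees/s): [147.25, 147.25, 180, 180, 180, 180, 180].

### API

Orientations are given as [roll, pitch, yaw] about the fixed x, y, z axes, in that order (R = Rz(yaw) Ry(pitch) Rx(roll)).
In Python, from cell import env gives the robot as it stands.
- The arm moves only by the tool drive_tool, never from a script. Its argument "moves" is a list of rows, each a list of 3 entries, a list of its own where there are three numbers: the shift along the tool's x, y, z in mm, then the turn, a rotation vector about the tool's x, y, z in rad, then the closure, from 0 (fully open) to 1 (shut). In form: [[[x, y, z], [wx, wy, wz], jaw], ...]. A call has 1 to 12 rows; each row shifts and turns the commanded pose from where the row before left it, along the tool's axes as they then stand; what a row does not reach is not made up. A row lasts 1/12 s, in which the tool goes at most 41.7 mm and 7.16 degrees, less where a joint would pass 70% of its speed; a pose out of reach is approached as far as the arm can. A call with a gripper value outside its range is refused whole. The fingers move at their own pace and stop on an object; "newtons" is the grip in N (left out, the last holds). Time passes only in rows, so rows that do not move let the fingers close. It gives the time, the measured TCP pose, the force, the opening and the grip force at its end, in the units of the state.
- env.get_obs(): the state, without advancing time (a new reading comes with each control period).
- env.read_camera(name): name is "side" or "top"; returns (picture, depth): 480x640x3 uint8, blue, green, red; 480x640 float32, m along the optical axis (not along the pixel's ray), 0 where there is no reading.
- env.get_calibration(name): a dict with "fx", "fy", "cx", "cy" (pixels), "T" (4x4, takes a point from camera to world coordinates). Camera axes: x right, y down, z forward; pixel columns grow to the right and rows downward; lengths in m; the calibration is good to about 2 mm. A picture is of the moment at which its call begins. get_calibration takes no time and is no camera call.
- env.sign_off(): hands the job in; it is judged then, once.
The state is a dict: "time_s": time; "qpos": joint angles; "joint_velocities": joint speeds; "effort": joint torques, N m; "tool_pos": TCP position; "tool_rot": TCP orientation; "force": force on the tool from outside, world axes, zero at the start; "wrist_torque": the same for the moment, N m; "grip_width": finger opening in m; "grasp_force": force on a finger pad.
Only numpy, scipy, OpenCV 4.12 (cv2) and the standard library are available. Lean on these libraries where they do the work, as an engineer would, in place of code of your own. Each camera call takes 0.05 s, during which the arm holds its last target. There are 200 camera calls.

### The job

Draw the hand scanner out of its wooden holder by the tail, lay it down flat clear of the holder, and take it again across its side trigger. With the trigger squeezed, point it squarely at the middle of the barcode label on the sloping front of the aluminium case from about 120 mm away, and hold it still there for two seconds. Then lay it down gently, flat and wholly on the black rubber mat, and let go; do not bump the scanner against the cases or disturb the other things on the bench.

Things in the scene. Friction and masses are not known exactly. Their poses are not given: they have to be found in the camera images.
- scanner (a point): centre (half-way up) of a grey bar-shaped hand scanner, about 170 g, 170 mm long in x, 34 mm high; the body is 30 mm wide from the tail to x = +50 mm, then a wider head, 46 mm, up to the nose at x = +85 mm. +x points along the beam, out of the nose; +z is up as it lies. It starts lying on the bench (centre 17 mm up), its head and trigger inside the holder and about 65 mm of its tail sticking out of the mouth.
- nose (a point): centre of the scanner's dark window at the nose end, x = +85 mm from the scanner's centre; the beam leaves here along +x (axes as the scanner). It reads a label 60 to 180 mm ahead.
- tail (a point): middle of the scanner's tail end, x = -85 mm from its centre; axes as the scanner. The tail has a black band.
- trigger_mid (a point): point on the scanner's centre line abreast of the trigger, x = +22 mm from its centre: closing the gripper across the body (along the scanner's y) here squeezes the trigger. Axes as the scanner.
- trigger (a joint): the spring trigger, a black plate 36 mm long (in x) and 22 mm high on the +y side of the scanner, standing 4 mm proud of the 30 mm body; 0 = released, 0.004 m = fully pressed with about 4.5 N; it counts as squeezed beyond 0.002; a grip of 20 N or more presses it home.
- holder: fixed wooden tunnel on the bench, open at both ends, no floor: 120 mm long in x, 76 mm wide, 52 mm high, passage 60 mm wide and 46 mm high. Origin at the centre of its underside; the mouth with the scanner's tail is at x = -60 mm and looks along -x; the scanner is drawn out along -x.
- holder_mouth (a point): middle of the holder's mouth, 17 mm above the bench; axes as the holder. The scanner's nose is clear of the holder when the scanner's centre is over 90 mm from here.
- label (a point): centre of the white label with black bars, 64 mm wide (y) and 42 mm high (z), on the sloping front of an aluminium case, about 71 mm above the bench. +x is the outward normal of the label, 25 degrees above level; z points up the slope.
- case_labelled: fixed aluminium sheet-metal case that bears the label: 140 mm deep (x), 170 mm wide (y), 120 mm high; origin at the centre of its underside; the front (+x side, away from the robot) slopes back 25 degrees from upright, from x = +70 mm at the bench to x = +14 mm at the top.
- case_plain: a second fixed case of the same shape and size without any label; origin and axes alike. A bystander; the two cases may stand either way round, left and right.
- mat: fixed black rubber mat 260 mm (x) by 140 mm (y), 3 mm thick; origin at the centre of its underside.
- oil_bottle: loose oil bottle, 48 mm diameter, 120 mm high, between the cases; origin at the centre of its underside. Bystander.
- screwdriver: loose screwdriver about 200 mm long lying to the right of the holder. Bystander.
- screw_tin: loose open steel tin, 70 mm diameter, 40 mm high, to the left of the mat; origin at the centre of its underside. Bystander.
Mind the look-alikes: they are no part of the job. What is shaped like the part that bears scanner but orange or yellow is not meant.

How it is judged (in metres and radians):
On the way, in this order (a step that is already met when the one before it is completed fails the run):
1. the scanner has been drawn wholly out of the holder and laid down flat, released (contact force between the fingers and scanner_body below 0.1 N and angle between scanner's own z axis and vertical below 0.12 rad and linear speed of scanner_body below 0.02 m/s and distance between scanner and holder_mouth above 0.09 m and height (world z) of scanner below 0.03 m), for 0.2 s.
2. with its trigger squeezed, the scanner points at the middle of the label (within 15 mm), square to it within 17 degrees, 60 to 180 mm away, and is held still for 1 s (value of joint trigger above 0.002 m and x of label in the frame of nose between 0.06 and 0.18 m and y of label in the frame of nose between -0.015 and 0.015 m and z of label in the frame of nose between -0.015 and 0.015 m and angle between the x axis of nose and the x axis of label, either way round below 0.3 rad and linear speed of scanner_body below 0.03 m/s and angular speed of scanner_body below 0.15 rad/s and contact force between the fingers and scanner_body above 0.5 N), for 1 s.
At the end, for the whole second after the job is handed in: The scanner lies at rest, flat (within 7 degrees), released and with its trigger out, on the rubber mat, with the middle of its nose end and of its tail end both inside the mat's outline (contact force between the fingers and scanner_body below 0.1 N and angle between scanner's own z axis and vertical below 0.12 rad and linear speed of scanner_body below 0.02 m/s and x of nose in the frame of mat between -0.13 and 0.13 m and y of nose in the frame of mat between -0.07 and 0.07 m and x of tail in the frame of mat between -0.13 and 0.13 m and y of tail in the frame of mat between -0.07 and 0.07 m and height (world z) of scanner below 0.027 m and value of joint trigger below 0.002 m); the robot touches nothing.
It fails at once if the scanner is bumped against a case (over 3 N) (contact force between scanner_body and case_labelled above 3 N or contact force between scanner_body and case_plain above 3 N).
It fails at once if the scanner is dropped or thrown (over 0.6 m/s while not held) (contact force between the fingers and scanner_body below 0.05 N and linear speed of scanner_body above 0.6 m/s).
It fails at once if the bottle, screwdriver or tin is moved more than 30 mm (distance of any of oil_bottle, screwdriver, screw_tin from where it was at the start of the episode above 0.03 m).
It also fails if it takes over 72 s, if anything falls off the work surface, if the arm or the gripper's body presses on something with over 40 N, if the wrist force passes 120 N, or if a joint passes its speed limit or range.

## Working session

There is one attempt and no reset: what is moved stays moved. The work goes in short steps, Python scripts to look and compute and a tool call to move; the robot and the scene stay as the last step left them, time stands still between calls to the robot, and variables do not carry over. Pictures are saved under pics/ and viewed, at most 10 in all, crops included, and the job is handed in when it is done.

Besides the shell and the picture viewer there is one more tool, called after "Emit:" as name(argument=value, ...), one argument or row to a line, values as JSON. drive_tool: Moves the arm, as the interface text tells. Its arguments: {"type":"object","properties":{"moves":{"type":"array"},"newtons":{"type":"number"}},"required":["moves"]}

```bash
mkdir -p pics
cat > h.py <<'E'
import numpy as np, cv2
from cell import env
def cam(n):
    im,d=env.read_camera(n); c=env.get_calibration(n); T=np.array(c["T"])
    v,u=np.mgrid[:480,:640]
    p=np.stack([(u-c["cx"])/c["fx"]*d,(v-c["cy"])/c["fy"]*d,d],-1)
    return im,d,p@T[:3,:3].T+T[:3,3],c
def proj(c,P):
    T=np.linalg.inv(np.array(c["T"])); q=T[:3,:3]@np.array(P)+T[:3,3]
    return c["fx"]*q[0]/q[2]+c["cx"],c["fy"]*q[1]/q[2]+c["cy"]
E
python3 - <<'E'
from h import *
for n in("top","side"):
    im,d,P,c=cam(n); cv2.imwrite(f"pics/{n}0.png",im); np.savez(f"{n}0.npz",im=im,d=d,P=P); print(n,np.round(c["T"],3).tolist(),c["fx"],c["cx"],c["cy"])
print(env.get_obs())
E
```

```text
top [[0.007, -0.999, 0.043, 0.517], [-1.0, -0.005, 0.027, -0.016], [-0.027, -0.043, -0.999, 1.196], [0.0, 0.0, 0.0, 1.0]] 496.38906861419855 327.39320750358576 242.33171837125408
side [[-0.794, -0.276, 0.541, -0.245], [-0.607, 0.394, -0.69, 1.032], [-0.023, -0.877, -0.48, 0.806], [0.0, 0.0, 0.0, 1.0]] 580.225581715788 318.6278242362338 233.4736325463648
{'time_s': 0.1, 'qpos': array([68.76153771, 18.43551927, -4.01445263, 83.16895736,  1.29422103,
       78.54099547, -3.25930989]), 'joint_velocities': array([-0.09140899, -0.1036843 , -0.00660295, -0.09612807, -0.02078255,
        0.0716205 ,  0.06976485]), 'effort': array([-2.91784008e-04, -4.92569876e+01, -4.05812524e-01, -3.13400960e+01,
       -6.40010834e-02,  3.94056458e-02,  4.39889789e-05]), 'tool_pos': array([ 0.24375559, -0.60206029,  0.24355353]), 'tool_rot': array([-1.79899714e+02,  5.09208839e-03,  2.20475954e+01]), 'force': array([ 0.77188941, -0.14674519,  1.69050384]), 'wrist_torque': array([ 0.03909724,  0.01409655, -0.00251134]), 'grasp_force': 0.0, 'grip_width': 0.08700574818370749}
```

View pics/top0.png

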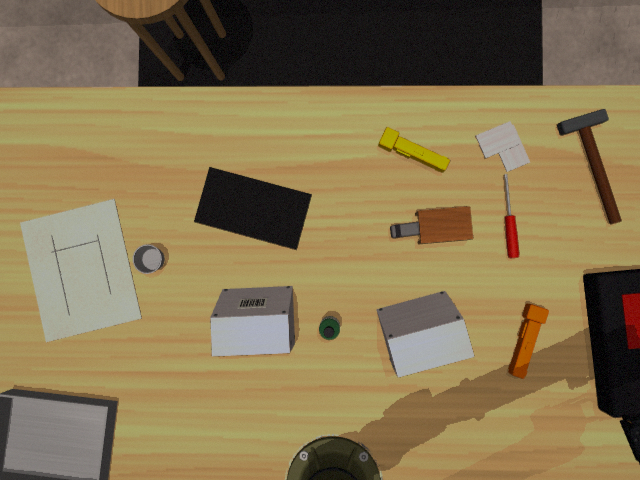

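View pics/side0.png

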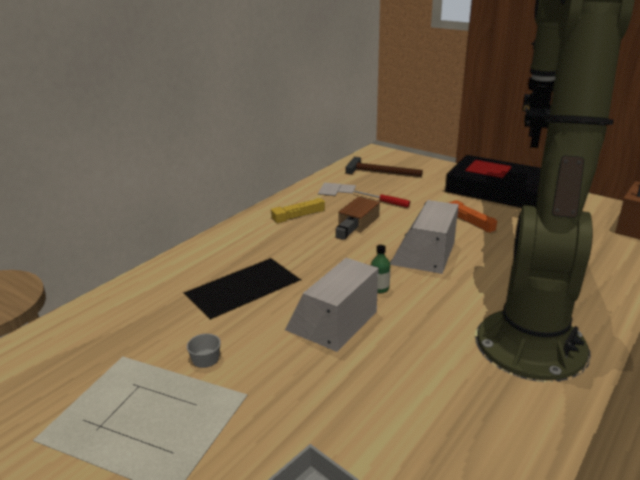

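```bash
cat > m.py <<'E'
from h import *
im,d,P,c=cam("top"); hsv=cv2.cvtColor(im,cv2.COLOR_BGR2HSV)
T=np.array(c["T"])
def ray(u,v,z):
    r=T[:3,:3]@np.array([(u-c["cx"])/c["fx"],(v-c["cy"])/c["fy"],1]); return T[:3,3]+r*(z-T[2,3])/r[2]
def rect(m,z,box,name):
    k=np.zeros_like(m); u0,v0,u1,v1=box; k[v0:v1,u0:u1]=m[v0:v1,u0:u1]
    n=max(cv2.findContours(k,0,2)[0],key=cv2.contourArea)
    w=np.array([ray(*q,z)[:2] for q in n[:,0].astype(float)],np.float32)*1000
    r=cv2.minAreaRect(w); print(name,np.round(r[0]),np.round(r[1]),round(r[2],1),"z med",np.median(P[k>0][:,2]).round(4)); return k
H,S,V=cv2.split(hsv); u8=lambda b:b.astype(np.uint8)
if __name__=="__main__":
    rect(u8(V<60),.003,(180,150,325,260),"mat")
    rect(u8((S<90)&(V<200)),.034,(380,212,423,245),"tail")
    rect(u8((P[...,2]>.04)),.052,(405,195,485,250),"holder")
    rect(u8(P[...,2]>.115),.12,(205,280,300,360),"caseL top")
    rect(u8(P[...,2]>.115),.12,(370,285,480,380),"caseP top")
    print("bottle",P[328,330],"bench",P[120,250],P[270,440])
    # label bars: dark px in the slope, white px
    sl=(P[...,2]>.03)&(P[...,2]<.108); sl[:,:205]=0; sl[:,300:]=0; sl[:280]=0; sl[320:]=0
    A=P[sl]; ce=A.mean(0); n=np.linalg.svd(A-ce,full_matrices=0)[2][2]; n*=np.sign(n[2]); print("slope n",n,np.degrees(np.arcsin(n[2])),np.degrees(np.arctan2(n[1],n[0])))
    B=u8(sl&(V<70)); k=np.argwhere(cv2.morphologyEx(B,3,np.ones((3,7)))>0)
    print("bars px",k.min(0),k.max(0),"centre",P[B>0].mean(0),len(k))
    cv2.imwrite("pics/z.png",cv2.resize(np.hstack([im[280:325,205:305],im[205:250,380:480]]),None,fx=4,fy=4,interpolation=0))
E
python3 m.py
```

```text
mat [652. 199.] [258. 138.] 75.0 z med 0.0033
tail [ 598. -165.] [30. 67.] 7.9 z med 0.0341
holder [ 609. -254.] [ 76. 122.] 5.2 z med 0.0525
caseL top [366. 180.] [ 90. 170.] 3.1 z med 0.1204
caseP top [ 342. -209.] [ 91. 172.] 15.8 z med 0.1206
bottle [0.37922686 0.00633913 0.12186876] bench [0.86681827 0.20747425 0.00313552] [ 0.50408199 -0.25366977 -0.00070828]
slope n [0.90835753 0.0169192  0.41785206] 24.699053193830682 1.0670764209091885
bars px [296 217] [319 292] centre [0.42357946 0.16221093 0.06849214] 210
```

View pics/z.png

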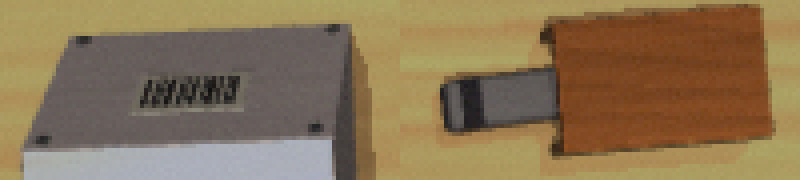

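The close-up shows the label at about pixel (252, 303), with the scanner tail and its black band at about (392–418, 231). The measured sizes agree with those given: mat 258x138, holder 76x122, tail 30x67 mm. I'll start the approach.

Emit:
drive_tool(
  moves=[
    [[20, -11, 0], [0, 0, 0], 0],
    [[30, -17, 0], [0, 0, 0], 0],
    [[30, -17, 0], [0, 0, 0], 0],
    [[30, -17, 0], [0, 0, 0], 0],
    [[30, -17, 0], [0, 0, 0], 0],
    [[30, -17, 0], [0, 0, 0], 0],
    [[30, -17, 0], [0, 0, 0], 0],
    [[30, -17, 0], [0, 0, 0], 0],
    [[30, -17, 0], [0, 0, 0], 0],
    [[30, -17, 0], [0, 0, 0], 0],
    [[30, -17, 0], [0, 0, 0], 0],
    [[30, -17, 0], [0, 0, 0], 0],
  ],
)

```text
time_s: 1.15
tool_pos: [0.4947, -0.2861, 0.2444]
tool_rot: [180.0, 0.0, 22.0]
force: [0.4, -0.2, -0.4]
grip_width: 0.0868
grasp_force: 0.0
```

Emit:
drive_tool(
  moves=[
    [[30, -17, 0], [0, 0, 0], 0],
    [[30, -17, 0], [0, 0, 0], 0],
    [[30, -17, 0], [0, 0, 0], 0],
    [[30, -17, 0], [0, 0, 0], 0],
    [[0, 0, 0], [0, 0, -0.11], 0],
    [[0, 0, 0], [0, 0, -0.12], 0],
    [[0, 0, 0], [0, 0, -0.12], 0],
    [[0, 0, 0], [0, 0, -0.12], 0],
    [[0, 0, 0], [0, 0, -0.12], 0],
    [[0, 0, 0], [0, 0, -0.12], 0],
    [[0, 0, 0], [0, 0, -0.12], 0],
    [[0, 0, 0], [0, 0, -0.12], 0],
  ],
)

```text
time_s: 2.15
tool_pos: [0.5795, -0.1795, 0.2442]
tool_rot: [-180.0, 0.0, 76.8]
force: [-0.2, -0.7, -0.2]
grip_width: 0.0871
grasp_force: 0.0
```

Emit:
drive_tool(
  moves=[
    [[0, 0, 20], [0, 0, -0.12], 0],
    [[0, 0, 30], [0, 0, -0.12], 0],
    [[0, 0, 30], [0, 0, -0.12], 0],
    [[0, 0, 20], [0, 0, 0], 0],
    [[0, 0, 0], [0, 0, 0], 0],
  ],
)

```text
time_s: 2.57
tool_pos: [0.5762, -0.179, 0.1392]
tool_rot: [-179.5, -0.2, 97.1]
force: [-1.2, 0.3, -0.5]
grip_width: 0.0869
grasp_force: 0.0
```

```bash
cat > go.py <<'E'
import sys
from h import *
from scipy.spatial.transform import Rotation as R
def go(p,rpy):
    o=env.get_obs(); R0=R.from_euler("xyz",o["tool_rot"],degrees=True); R1=R.from_euler("xyz",rpy,degrees=True)
    print("t",o["time_s"],"pos",np.round(o["tool_pos"]*1000,1),"rot",np.round(o["tool_rot"],1),"grip",round(o["grip_width"],4),round(o["grasp_force"],2),"F",np.round(o["force"],1),"q",np.round(o["qpos"],0))
    print("shift (before turn)",np.round(R0.inv().apply(np.array(p)-o["tool_pos"]*1000),1),"turn",np.round((R0.inv()*R1).as_rotvec(),3))
if __name__=="__main__":
    a=list(map(float,sys.argv[1:])); go(a[:3],a[3:])
E
python3 go.py 598 -162 27 180 0 97
```

```text
t 2.5667 pos [ 576.2 -179.   139.2] rot [-179.5   -0.2   97.1] grip 0.0869 0.0 F [-1.2  0.3 -0.5] q [ 41.  20. -32.  96.  11.  68.  13.]
shift (before turn) [ 13.7  24.7 112.1] turn [-0.008 -0.004  0.002]
```

Emit:
drive_tool(
  moves=[
    [[7, 12, 0], [0, 0, 0], 0],
    [[7, 12, 10], [0, 0, 0], 0],
    [[0, 0, 25], [0, 0, 0], 0],
    [[0, 0, 25], [0, 0, 0], 0],
    [[0, 0, 25], [0, 0, 0], 0],
    [[0, 0, 15], [0, 0, 0], 0],
    [[0, 0, 10], [0, 0, 0], 0],
    [[0, 0, 0], [0, 0, 0], 0],
  ],
)

```text
time_s: 3.23
tool_pos: [0.6021, -0.1619, 0.0339]
tool_rot: [-180.0, -0.0, 97.1]
force: [-0.4, 0.5, 0.3]
grip_width: 0.0869
grasp_force: 0.0
```

```bash
python3 go.py 598 -162 27 180 0 97; python3 -c "
from h import *
im,*_=cam('top');cv2.imwrite('pics/a.png',cv2.resize(im[180:270,360:490],None,fx=4,fy=4))"
```

```text
t 3.2333 pos [ 602.1 -161.9   33.9] rot [-180.    -0.    97.1] grip 0.0869 0.0 F [-0.4  0.5  0.3] q [ 37.  29. -30.  98.  17.  58.   8.]
shift (before turn) [ 0.4 -4.1  6.9] turn [-0.001 -0.001  0.002]
```

View pics/a.png

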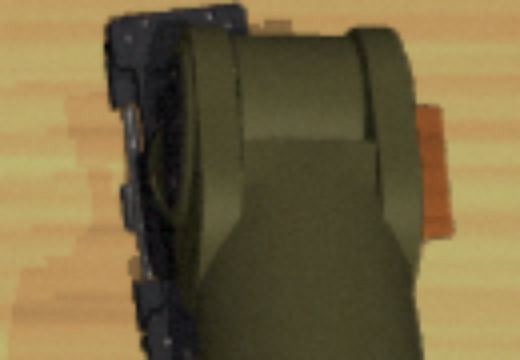

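The arm hides the tail in this view, with holder wood showing at (435, 170). I'll close the gripper and judge the grip by the opening.

Emit:
drive_tool(
  moves=[
    [[0, -4, 7], [0, 0, 0], 0],
    [[0, 0, 0], [0, 0, 0], 0.5],
    [[0, 0, 0], [0, 0, 0], 0.8],
    [[0, 0, 0], [0, 0, 0], 0.8],
    [[0, 0, 0], [0, 0, 0], 0.8],
    [[0, 0, 0], [0, 0, 0], 0.8],
    [[0, 0, 0], [0, 0, 0], 0.8],
    [[0, 0, 0], [0, 0, 0], 0.8],
    [[0, 0, 0], [0, 0, 0], 0.8],
  ],
  newtons=15,
)

```text
time_s: 4.03
tool_pos: [0.5979, -0.1632, 0.0276]
tool_rot: [180.0, 0.0, 97.1]
force: [-0.4, -0.5, 1.4]
grip_width: 0.0415
grasp_force: 0.0
```

Emit:
drive_tool(
  moves=[
    [[0, 0, 0], [0, 0, 0], 0.8],
    [[0, 0, 0], [0, 0, 0], 0.8],
    [[0, 0, 0], [0, 0, 0], 0.8],
    [[0, 0, 0], [0, 0, 0], 0.8],
    [[0, 0, 0], [0, 0, 0], 0.8],
  ],
)

```text
time_s: 4.45
tool_pos: [0.598, -0.1631, 0.0275]
tool_rot: [180.0, 0.0, 97.1]
force: [0.4, -0.9, -0.2]
grip_width: 0.0299
grasp_force: 14.9
```

Emit:
drive_tool(
  moves=[
    [[5, 0.1, 0], [0, 0, 0], 0.8],
    [[12, 0.3, 0], [0, 0, 0], 0.8],
    [[15, 0.4, 0], [0, 0, 0], 0.8],
    [[15, 0.4, 0], [0, 0, 0], 0.8],
    [[15, 0.4, 0], [0, 0, 0], 0.8],
    [[15, 0.4, 0], [0, 0, 0], 0.8],
    [[15, 0.4, 0], [0, 0, 0], 0.8],
    [[15, 0.4, 0], [0, 0, 0], 0.8],
    [[15, 0.4, 0], [0, 0, 0], 0.8],
    [[15, 0.4, 0], [0, 0, 0], 0.8],
    [[15, 0.4, 0], [0, 0, 0], 0.8],
    [[10, 0.3, 0], [0, 0, 0], 0.8],
  ],
)

```text
time_s: 5.45
tool_pos: [0.5811, 0.0021, 0.0275]
tool_rot: [-180.0, -0.1, 97.3]
force: [0.9, -1.1, 0.8]
grip_width: 0.03
grasp_force: 14.9
```

Emit:
drive_tool(
  moves=[
    [[0, 0, 0], [0, 0, 0], 0.8],
    [[0, 0, 0], [0, 0, 0], 0.8],
    [[0, 0, 0], [0, 0, 0], 0],
    [[0, 0, 0], [0, 0, 0], 0],
    [[0, 0, 0], [0, 0, 0], 0],
    [[0, 0, 0], [0, 0, 0], 0],
    [[0, 0, 0], [0, 0, 0], 0],
    [[0, 0, 0], [0, 0, 0], 0],
    [[0, 0, 0], [0, 0, 0], 0],
    [[0, 0, -15], [0, 0, 0], 0],
    [[0, 0, -25], [0, 0, 0], 0],
    [[0, 0, -25], [0, 0, 0], 0],
  ],
)

```text
time_s: 6.45
tool_pos: [0.5811, -0.0018, 0.0924]
tool_rot: [-179.9, -0.0, 97.1]
force: [0.5, -0.7, 1.4]
grip_width: 0.0847
grasp_force: 0.0
```

Emit:
drive_tool(
  moves=[
    [[0, 0, -30], [0, 0, 0], 0],
    [[20, -20, -30], [0, 0, 0], 0],
    [[40, 0, 0], [0, 0, 0], 0],
    [[40, 0, 0], [0, 0, 0], 0],
    [[40, 0, 0], [0, 0, 0], 0],
    [[30, 0, 0], [0, 0, 0], 0],
    [[30, 0, 0], [0, 0, 0], 0],
  ],
)

```text
time_s: 7.03
tool_pos: [0.5369, 0.1963, 0.1529]
tool_rot: [180.0, 0.0, 97.2]
force: [0.7, -0.1, 0.1]
grip_width: 0.0869
grasp_force: 0.0
```

```bash
python3 go.py 590 -99 100 180 0 97
python3 - <<'E'
from m import *
cv2.imwrite("pics/b.png",cv2.resize(im[180:270,300:500],None,fx=4,fy=4))
rect(u8((P[...,2]>.022)&(P[...,2]<.04)&(S<110)),.034,(300,190,425,270),"scanner")
cv2.imwrite("pics/bfull.png",im); print(P[303,252],P[300:307,248:257].mean((0,1)))
E
```

```text
t 7.0333 pos [536.9 196.3 152.9] rot [180.    0.   97.2] grip 0.0869 0.0 F [ 0.7 -0.1  0.1] q [ 14.  17. -42. 100.  12.  68. -25.]
shift (before turn) [-299.6   15.8   52.9] turn [0.001 0.    0.003]
scanner [588. -56.] [ 45. 169.] 8.4 z med 0.0341
[0.42738579 0.18422447 0.07309418] [0.44456547 0.1453545  0.28585788]
```

View pics/b.png

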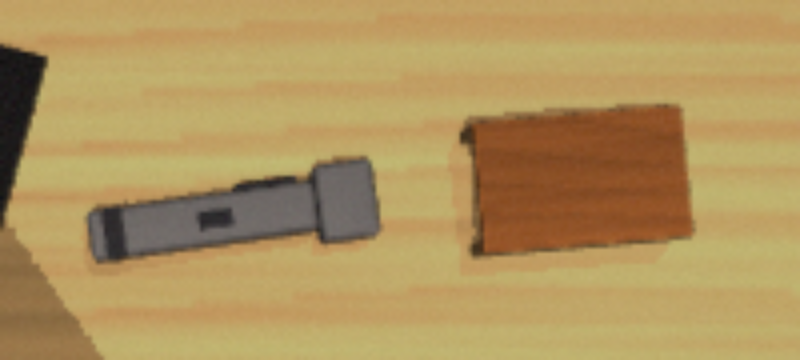

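Seen on the bench: the scanner lies free, tail at crop (92, 235), nose at (375, 200), trigger on the far side. It is about 138 mm from the holder mouth. Next I'll go to the trigger at about (591, -78).

Emit:
drive_tool(
  moves=[
    [[-20, 2, 0], [0, 0, 0], 0],
    [[-35, 2, 0], [0, 0, 0], 0],
    [[-35, 2, 0], [0, 0, 0], 0],
    [[-35, 2, 0], [0, 0, 0], 0],
    [[-35, 2, 0], [0, 0, 0], 0],
    [[-35, 2, 0], [0, 0, 0], 0],
    [[-35, 2, 0], [0, 0, 0], 0],
    [[-30, 2, 0], [0, 0, 0], 0],
    [[-18, 3, 20], [0, 0, 0], 0],
    [[0, 0, 25], [0, 0, 0], 0],
    [[0, 0, 25], [0, 0, 0], 0],
    [[0, 0, 0], [0, 0, 0], 0],
  ],
)

```text
time_s: 8.08
tool_pos: [0.5869, -0.0801, 0.0775]
tool_rot: [-179.5, -0.2, 97.0]
force: [-1.0, 0.2, 0.7]
grip_width: 0.087
grasp_force: 0.0
```

```bash
python3 go.py 591 -78 26 180 0 97.5
```

```text
t 8.0833 pos [586.9 -80.1  77.5] rot [-179.5   -0.2   97. ] grip 0.087 0.0 F [-1.   0.2  0.7] q [ 33.  23. -33. 101.  14.  61.   2.]
shift (before turn) [ 1.4  4.7 51.5] turn [-0.009 -0.003 -0.008]
```

Emit:
drive_tool(
  moves=[
    [[1, 4, 0], [0, 0, 0], 0],
    [[0, 0, 15], [0, 0, 0], 0],
    [[0, 0, 15], [0, 0, 0], 0],
    [[0, 0, 12], [0, 0, 0], 0],
    [[0, 0, 8], [0, 0, 0], 0],
    [[0, 0, 0], [0, 0, 0], 0],
    [[0, 0, 0], [0, 0, 0], 0],
    [[0, 0, 0], [0, 0, 0], 0],
  ],
)

```text
time_s: 8.75
tool_pos: [0.5954, -0.0778, 0.0336]
tool_rot: [179.9, 0.0, 97.1]
force: [0.3, 0.7, 0.4]
grip_width: 0.0872
grasp_force: 0.0
```

```bash
python3 go.py 591 -78 26 180 0 97.5
```

```text
t 8.75 pos [595.4 -77.8  33.6] rot [179.9   0.   97.1] grip 0.0872 0.0 F [0.3 0.7 0.4] q [ 31.  27. -32. 102.  17.  56.  -0.]
shift (before turn) [ 0.4 -4.4  7.6] turn [ 0.002  0.001 -0.007]
```

Emit:
drive_tool(
  moves=[
    [[0, -4, 4], [0, 0, -0.007], 0],
    [[0, 0, 4], [0, 0, 0], 0],
    [[0, 0, 0], [0, 0, 0], 0.5],
    [[0, 0, 0], [0, 0, 0], 0.8],
    [[0, 0, 0], [0, 0, 0], 0.8],
    [[0, 0, 0], [0, 0, 0], 0.8],
    [[0, 0, 0], [0, 0, 0], 0.8],
    [[0, 0, 0], [0, 0, 0], 0.8],
    [[0, 0, 0], [0, 0, 0], 0.8],
    [[0, 0, 0], [0, 0, 0], 0.8],
    [[0, 0, 0], [0, 0, 0], 0.8],
    [[0, 0, 0], [0, 0, 0], 0.8],
  ],
  newtons=30,
)

```text
time_s: 9.75
tool_pos: [0.5902, -0.0786, 0.0246]
tool_rot: [-179.9, 0.0, 97.5]
force: [0.1, 1.0, -0.7]
grip_width: 0.0298
grasp_force: 30.0
```

Emit:
drive_tool(
  moves=[
    [[0, 0, 0], [0, 0, 0], 0.8],
    [[0, 0, 0], [0, 0, 0], 0.8],
    [[0, 0, 0], [0, 0, 0], 0.8],
    [[0, 0, 0], [0, 0, 0], 0.8],
  ],
)

```text
time_s: 10.08
tool_pos: [0.5902, -0.0785, 0.0247]
tool_rot: [-179.9, 0.0, 97.5]
force: [-3.6, -0.3, 5.1]
grip_width: 0.0298
grasp_force: 30.0
```

Emit:
drive_tool(
  moves=[
    [[0, 0, -8], [0, 0, 0], 0.8],
    [[0, 0, -15], [0, 0, 0], 0.8],
    [[0, 0, -20], [0, 0, 0], 0.8],
    [[0, 0, -25], [0, 0, 0], 0.8],
    [[0, 0, -25], [0, 0, 0], 0.8],
    [[0, 0, -25], [0, 0, 0], 0.8],
    [[0, 0, -20], [0, 0, 0], 0.8],
    [[10, 1, -10], [0, 0, 0], 0.8],
    [[20, 3, 0], [0, 0, 0], 0.8],
    [[25, 4, 0], [0, 0, 0], 0.8],
    [[25, 4, 0], [0, 0, 0], 0.8],
    [[25, 4, 0], [0, 0, 0], 0.8],
  ],
)

```text
time_s: 11.08
tool_pos: [0.5922, 0.0298, 0.1718]
tool_rot: [-180.0, -0.0, 97.5]
force: [1.2, 0.5, -2.1]
grip_width: 0.0298
grasp_force: 30.0
```

Emit:
drive_tool(
  moves=[
    [[25, 4, 0], [0, 0, 0], 0.8],
    [[25, 4, 0], [0, 0, 0], 0.8],
    [[25, 4, 0], [0, 0, 0], 0.8],
    [[25, 4, 0], [0, 0, 0], 0.8],
    [[25, 4, 0], [0, 0, 0], 0.8],
    [[22, 2, 0], [0, 0, 0], 0.8],
    [[15, 0, 0], [0, 0, 0], 0.8],
    [[0, 0, 0], [0, 0, 0.04], 0.8],
    [[0, 0, 0], [0, 0, 0.08], 0.8],
    [[0, 0, 0], [0, 0, 0.08], 0.8],
    [[0, 0, 0], [0, 0, 0.08], 0.8],
    [[0, 0, 0], [0, 0, 0.08], 0.8],
  ],
)

```text
time_s: 12.08
tool_pos: [0.5925, 0.1923, 0.1714]
tool_rot: [-179.9, 0.0, 76.7]
force: [-0.0, 0.4, -2.8]
grip_width: 0.0298
grasp_force: 30.0
```

Emit:
drive_tool(
  moves=[
    [[0, 0, 0], [0, 0, 0.08], 0.8],
    [[0, 0, 0], [0, 0, 0.1], 0.8],
    [[0, 0, 0], [0, 0, 0.1], 0.8],
    [[0, 0, 0], [0, 0, 0.1], 0.8],
    [[0, 0, 0], [0, 0, 0.1], 0.8],
    [[0, 0, 0], [0, 0, 0.1], 0.8],
    [[0, 0, 0], [0, 0, 0.1], 0.8],
    [[0, 0, 0], [0, 0, 0.1], 0.8],
    [[0, 0, 0], [0, 0, 0.1], 0.8],
    [[0, 0, 0], [0, 0, 0.1], 0.8],
    [[0, 0, 0], [0, 0, 0.1], 0.8],
    [[0, 0, 0], [0, 0, 0.08], 0.8],
  ],
)

```text
time_s: 13.08
tool_pos: [0.5924, 0.1923, 0.1714]
tool_rot: [-180.0, 0.1, 10.2]
force: [0.3, -0.3, -1.8]
grip_width: 0.0298
grasp_force: 30.0
```

```bash
python3 go.py 591 192.4 156 180 -25 3
```

```text
t 13.0833 pos [592.4 192.3 171.4] rot [-1.80e+02  1.00e-01  1.02e+01] grip 0.0298 29.99 F [ 0.3 -0.3 -1.8] q [   1.   20.  -27.   92.    9.   71. -107.]
shift (before turn) [-1.4 -0.3 15.4] turn [-0.028  0.437  0.124]
```

Emit:
drive_tool(
  moves=[
    [[0, 0, 0], [0, 0, 0.06], 0.8],
    [[0, 0, 0], [0, 0, 0.06], 0.8],
    [[0, 0, 3], [0, 0.07, 0], 0.8],
    [[0, 0, 3], [0, 0.07, 0], 0.8],
    [[0, 0, 3], [0, 0.08, 0], 0.8],
    [[0, 0, 3], [0, 0.08, 0], 0.8],
    [[0, 0, 3], [0, 0.08, 0], 0.8],
    [[0, 0, 0], [0, 0.06, 0], 0.8],
    [[0, 0, 0], [0, 0, 0], 0.8],
    [[0, 0, 0], [0, 0, 0], 0.8],
  ],
)

```text
time_s: 13.92
tool_pos: [0.5939, 0.192, 0.1567]
tool_rot: [180.0, -25.0, 3.6]
force: [0.1, -0.1, -1.4]
grip_width: 0.0301
grasp_force: 30.0
```

```bash
python3 go.py 591 192.4 156 180 -25 3
python3 - <<'E'
from m import *
i2,d2,P2,c2=cam("side")
a=cv2.resize(im[180:340,190:330],None,fx=2.5,fy=2.5); b=cv2.resize(i2[190:350,180:400],None,fx=1.8,fy=2.5)
cv2.imwrite("pics/c.png",np.hstack([a,b])); np.savez("c.npz",P=P,im=im)
A=P[180:250,190:330].reshape(-1,3)
E
```

```text
t 13.9167 pos [593.9 192.  156.7] rot [180.  -25.    3.6] grip 0.0301 29.99 F [ 0.1 -0.1 -1.4] q [  -1.    5.  -26.  114.   18.   40. -124.]
shift (before turn) [-2.9 -0.6 -0.6] turn [-0.004 -0.001  0.01 ]
```

View pics/c.png

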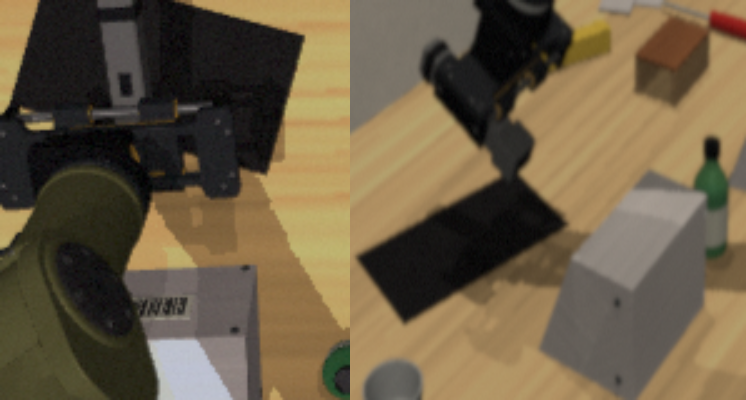

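The label is seen at (160, 305) in the left half, with the scanner body above it at (122, 60). On the right the nose is pointing at the sloping front. I'll check the scanner's axis from the visible tail points.

Run:
```python
from h import *
z=np.load("c.npz"); P=z["P"]; im=z["im"]; hsv=cv2.cvtColor(im,cv2.COLOR_BGR2HSV)
m=np.zeros((480,640),bool); m[181:219,224:252]=1
m&=(P[...,2]>.15)&(hsv[...,2]>70)
m=cv2.erode(m.astype(np.uint8),np.ones((3,3)))>0
A=P[m]; c=A.mean(0); U,S,V=np.linalg.svd(A-c,full_matrices=0); print(len(A),c,np.ptp(A,0)); 
# rows of body: mid-line
pts=np.array([P[v][m[v]].mean(0) for v in range(480) if m[v].sum()>4]); d=np.linalg.svd(pts-pts.mean(0))[2][0]; d*=-np.sign(d[0])
n=V[2]*np.sign(V[2][2])
print("dir",d,"yaw",np.degrees(np.arctan2(-d[1],-d[0])),"pitch",np.degrees(np.arcsin(-d[2])),"norm",n)
up=n-d*(n@d); up/=np.linalg.norm(up); q=pts.mean(0)-.017*up
L=np.array([.429,.184,.071]); nn=np.array([.905,.047,.423])
t=(L-q)@d; print("axis miss mm",(q+t*d-L)*1000,"angle",np.degrees(np.arccos(-d@nn)))
```

```text
228 [0.64551986 0.19406681 0.19201336] [0.05343898 0.02484411 0.02794094]
dir [-0.91017994 -0.06860928 -0.40849143] yaw 4.310798327672227 pitch 24.110103755637248 norm [-0.41691405 -0.02269629  0.90866251]
axis miss mm [-1.550739   -6.53150705  4.55229518] angle 1.3330550282998228
```

Emit:
drive_tool(
  moves=[
    [[-1, -1.5, 1.5], [0, 0, 0.01], 0.8],
    [[-1, -1.5, 1], [0, 0, 0], 0.8],
    [[0, 0, 0], [0, 0, 0], 0.8],
    [[0, 0, 0], [0, 0, 0], 0.8],
    [[0, 0, 0], [0, 0, 0], 0.8],
    [[0, 0, 0], [0, 0, 0], 0.8],
    [[0, 0, 0], [0, 0, 0], 0.8],
    [[0, 0, 0], [0, 0, 0], 0.8],
    [[0, 0, 0], [0, 0, 0], 0.8],
    [[0, 0, 0], [0, 0, 0], 0.8],
    [[0, 0, 0], [0, 0, 0], 0.8],
    [[0, 0, 0], [0, 0, 0], 0.8],
  ],
)

```text
time_s: 15.02
tool_pos: [0.5947, 0.1943, 0.1547]
tool_rot: [-179.7, -25.2, 2.9]
force: [1.0, 0.2, -3.0]
grip_width: 0.0299
grasp_force: 30.0
```

Emit:
drive_tool(
  moves=[
    [[0, 0, 0], [0, 0, 0], 0.8],
    [[0, 0, 0], [0, 0, 0], 0.8],
    [[0, 0, 0], [0, 0, 0], 0.8],
    [[0, 0, 0], [0, 0, 0], 0.8],
    [[0, 0, 0], [0, 0, 0], 0.8],
    [[0, 0, 0], [0, 0, 0], 0.8],
    [[0, 0, 0], [0, 0, 0], 0.8],
    [[0, 0, 0], [0, 0, 0], 0.8],
    [[0, 0, 0], [0, 0, 0], 0.8],
    [[0, 0, 0], [0, 0, 0], 0.8],
    [[0, 0, 0], [0, 0, 0], 0.8],
    [[0, 0, 0], [0, 0, 0], 0.8],
  ],
)

```text
time_s: 16.02
tool_pos: [0.5947, 0.1944, 0.1547]
tool_rot: [-179.7, -25.2, 2.9]
force: [0.1, 0.8, -1.9]
grip_width: 0.0298
grasp_force: 30.0
```

Emit:
drive_tool(
  moves=[
    [[0, 0, 0], [0, 0, 0], 0.8],
    [[0, 0, 0], [0, 0, 0], 0.8],
    [[0, 0, 0], [0, 0, 0], 0.8],
    [[0, 0, 0], [0, 0, 0], 0.8],
    [[0, 0, 0], [0, 0, 0], 0.8],
    [[0, 0, 0], [0, 0, 0], 0.8],
    [[0, 0, 0], [0, 0, 0], 0.8],
    [[0, 0, 0], [0, 0, 0], 0.8],
    [[0, 0, 0], [0, 0, 0], 0.8],
    [[0, 0, 0], [0, 0, 0], 0.8],
    [[0, 0, 0], [0, 0, 0], 0.8],
    [[0, 0, 0], [0, 0, 0], 0.8],
  ],
)

```text
time_s: 17.02
tool_pos: [0.5947, 0.1944, 0.1547]
tool_rot: [-179.7, -25.2, 2.9]
force: [-0.6, 0.9, -2.9]
grip_width: 0.0293
grasp_force: 30.0
```

```bash
python3 go.py 646 178 130 180 0 75
```

```text
t 17.0167 pos [594.7 194.4 154.7] rot [-179.7  -25.2    2.9] grip 0.0293 29.99 F [-0.6  0.9 -2.9] q [  -1.    5.  -26.  114.   19.   39. -125.]
shift (before turn) [35.1 19.1 43.7] turn [ 0.273 -0.383 -1.236]
```

Emit:
drive_tool(
  moves=[
    [[0, 0, 0], [0, -0.04, 0], 0.8],
    [[0, 0, 0], [0, -0.08, 0], 0.8],
    [[0, 0, 0], [0, -0.08, 0], 0.8],
    [[0, 0, 0], [0, -0.08, 0], 0.8],
    [[0, 0, 0], [0, -0.08, 0], 0.8],
    [[0, 0, 0], [0, -0.08, 0], 0.8],
    [[0, 0, 0], [0, 0, -0.05], 0.8],
    [[0, 0, 0], [0, 0, -0.1], 0.8],
    [[0, 0, 0], [0, 0, -0.1], 0.8],
    [[0, 0, 0], [0, 0, -0.1], 0.8],
    [[0, 0, 0], [0, 0, -0.1], 0.8],
    [[0, 0, 0], [0, 0, -0.1], 0.8],
  ],
)

```text
time_s: 18.02
tool_pos: [0.5951, 0.1943, 0.1545]
tool_rot: [-179.8, -0.2, 34.8]
force: [0.0, 0.3, -2.0]
grip_width: 0.0294
grasp_force: 30.0
```

Emit:
drive_tool(
  moves=[
    [[0, 0, 0], [0, 0, -0.1], 0.8],
    [[0, 0, 0], [0, 0, -0.1], 0.8],
    [[0, 0, 0], [0, 0, -0.1], 0.8],
    [[0, 0, 0], [0, 0, -0.1], 0.8],
    [[0, 0, 0], [0, 0, -0.1], 0.8],
    [[0, 0, 0], [0, 0, -0.1], 0.8],
    [[0, 0, 0], [0, 0, -0.1], 0.8],
    [[0, 0, 0], [0, 0, 0], 0.8],
    [[0, 10, 5], [0, 0, 0], 0.8],
    [[0, 20, 10], [0, 0, 0], 0.8],
    [[0, 20, 15], [0, 0, 0], 0.8],
    [[0, 0, 0], [0, 0, 0], 0.8],
  ],
)

```text
time_s: 19.02
tool_pos: [0.6459, 0.1769, 0.1206]
tool_rot: [-179.9, -0.1, 74.2]
force: [-0.3, -1.8, -3.4]
grip_width: 0.0296
grasp_force: 30.0
```

Emit:
drive_tool(
  moves=[
    [[0, 0, 0], [0, 0, 0], 0.8],
    [[0, 0, 0], [0, 0, 0], 0.8],
  ],
)

```text
time_s: 19.18
tool_pos: [0.6428, 0.1815, 0.1241]
tool_rot: [-179.9, -0.2, 74.6]
force: [0.2, -0.5, -2.1]
grip_width: 0.0301
grasp_force: 30.0
```

```bash
python3 go.py 646 178 28 180 0 75
```

```text
t 19.1833 pos [642.8 181.5 124.1] rot [-179.9   -0.2   74.6] grip 0.0301 29.99 F [ 0.2 -0.5 -2.1] q [  8.  29. -35.  87.  17.  69. -45.]
shift (before turn) [-3.   4.2 96.1] turn [-0.002 -0.004 -0.008]
```

Emit:
drive_tool(
  moves=[
    [[-3, 4, 8], [0, 0, 0], 0.8],
    [[0, 0, 15], [0, 0, 0], 0.8],
    [[0, 0, 18], [0, 0, 0], 0.8],
    [[0, 0, 18], [0, 0, 0], 0.8],
    [[0, 0, 15], [0, 0, 0], 0.8],
    [[0, 0, 10], [0, 0, 0], 0.8],
    [[0, 0, 5], [0, 0, 0], 0.8],
    [[0, 0, 0], [0, 0, 0], 0.8],
    [[0, 0, 0], [0, 0, 0], 0.8],
    [[0, 0, 0], [0, 0, 0], 0.8],
  ],
)

```text
time_s: 20.02
tool_pos: [0.6467, 0.1781, 0.0367]
tool_rot: [180.0, -0.3, 74.6]
force: [0.8, 0.1, -2.3]
grip_width: 0.0298
grasp_force: 30.0
```

```bash
python3 go.py 646 178 28 180 0 75
```

```text
t 20.0167 pos [646.7 178.1  36.7] rot [180.   -0.3  74.6] grip 0.0298 29.99 F [ 0.8  0.1 -2.3] q [  7.  34. -33.  91.  20.  61. -47.]
shift (before turn) [-0.3 -0.7  8.7] turn [ 0.    -0.005 -0.006]
```

Emit:
drive_tool(
  moves=[
    [[0, 0, 3], [0, 0, 0], 0.8],
    [[0, 0, 2], [0, 0, 0], 0.8],
    [[0, 0, 2], [0, 0, 0], 0.8],
    [[0, 0, 1], [0, 0, 0], 0.8],
    [[0, 0, 1], [0, 0, 0], 0.8],
    [[0, 0, 0], [0, 0, 0], 0.8],
    [[0, 0, 0], [0, 0, 0], 0.8],
  ],
)

```text
time_s: 20.6
tool_pos: [0.6459, 0.1777, 0.0277]
tool_rot: [-179.9, -0.2, 74.6]
force: [-3.1, -1.7, 5.8]
grip_width: 0.0299
grasp_force: 30.0
```

Force of about 8 N above the carried weight: contact with the mat. I'll release and withdraw.

Emit:
drive_tool(
  moves=[
    [[0, 0, 0], [0, 0, 0], 0.6],
    [[0, 0, 0], [0, 0, 0], 0.5],
    [[0, 0, 0], [0, 0, 0], 0.2],
    [[0, 0, 0], [0, 0, 0], 0],
    [[0, 0, 0], [0, 0, 0], 0],
    [[0, 0, 0], [0, 0, 0], 0],
    [[0, 0, 0], [0, 0, 0], 0],
    [[0, 0, 0], [0, 0, 0], 0],
    [[0, 0, 0], [0, 0, 0], 0],
    [[0, 0, 0], [0, 0, 0], 0],
    [[0, 0, 0], [0, 0, 0], 0],
  ],
)

```text
time_s: 21.52
tool_pos: [0.6459, 0.1777, 0.0266]
tool_rot: [-179.9, -0.2, 74.6]
force: [0.5, -0.5, 0.2]
grip_width: 0.0851
grasp_force: 0.0
```

Emit:
drive_tool(
  moves=[
    [[0, 0, -10], [0, 0, 0], 0],
    [[0, 0, -20], [0, 0, 0], 0],
    [[0, 0, -30], [0, 0, 0], 0],
    [[0, 0, -30], [0, 0, 0], 0],
    [[0, 0, -30], [0, 0, 0], 0],
    [[-20, -10, -20], [0, 0, 0], 0],
    [[-40, -10, 0], [0, 0, 0], 0],
    [[-40, 0, 0], [0, 0, 0], 0],
    [[-40, 0, 0], [0, 0, 0], 0],
    [[-40, 0, 0], [0, 0, 0], 0],
    [[-30, 0, 0], [0, 0, 0], 0],
    [[0, 0, 0], [0, 0, 0], 0],
  ],
)

```text
time_s: 22.52
tool_pos: [0.5696, -0.0293, 0.1663]
tool_rot: [-180.0, 0.1, 74.0]
force: [0.3, -1.4, -0.2]
grip_width: 0.0871
grasp_force: 0.0
```

Run:
```python
from m import *
cv2.imwrite("pics/d.png",cv2.resize(im[140:380,120:480],None,fx=2,fy=2))
rect(u8((P[...,2]>.025)&(P[...,2]<.045)&(V>70)),.037,(200,165,310,250),"scanner")
print(env.get_obs()["tool_pos"],env.get_obs()["grip_width"])
```

```text
scanner [648. 191.] [148.  43.] 74.3 z med 0.037
[ 0.57048761 -0.02512066  0.16652211] 0.08724164605356476
```

View pics/d.png

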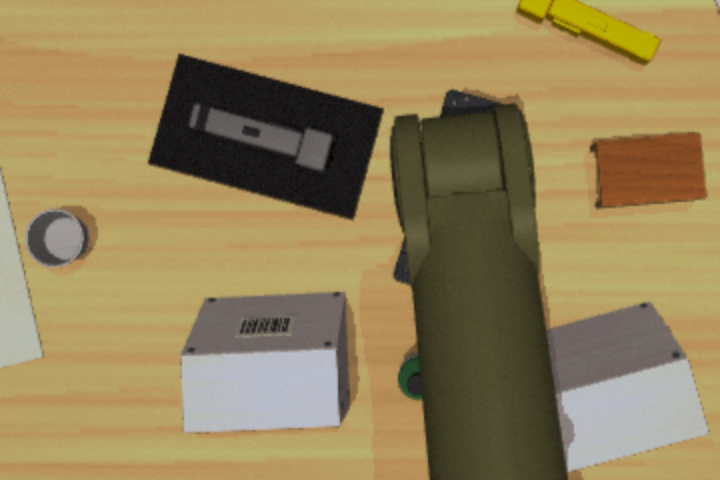

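The scanner lies flat and well inside the mat, tail at (195, 115) and nose at (330, 152). Its top is at 37 mm as it should be. The tin, and what shows of the bottle, have not moved.

```bash
python3 -c "
from cell import env
print(env.sign_off())"
```

```text
the job is handed in; nothing more can be done
None
```

I drew the scanner out, held it on the label for over 2 s with the trigger squeezed, laid it flat on the mat and released it; the job is handed in at about 22.6 s, but sign-off gave no verdict.

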